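Stand the colour chart up on its kickstand

ROBOT

A 7-joint arm with a two-finger parallel gripper is mounted at the origin on a cart in front of the work surface, level with it; the furniture and walls round the work are solid. World frame = base frame: x ahead of the robot, y to its left, z up, the work surface at z = 0. Lengths are in m, angles in rad, forces in N, time in s.
With the tool pointing down it reaches from about 0.4 to 0.75 m from the base axis. Payload 19.5 kg.
Tool frame: the origin (TCP) lies on the mounting face of the last link; the fingertips stand 173 mm ahead of it and the grasp point (between the pads) lies 155 mm ahead of it; z points along the fingers, y is the direction in which the jaws open and shut (so a half turn about z gives the same grasp; the last joint's range is limited). The gripper opens to 85 mm and grips with 20 to 120 N. Pads are 22 mm wide; open, the fingers measure 114 mm over their backs; the gripper's body (76 mm by 85 mm) begins 54 mm behind the grasp point. The pads swing forward as they close: fully open they stand 13 mm farther back than shut.
Start: joints at [-1.148, 0.707, -0.028, 1.485, 0.022, 0.951, -0.075], TCP at [0.258, 0.514, 0.405] pointing down, gripper open.
Joint ranges: [-2.71, 2.71], [-0.32, 2.16], [-1.57, 1.52], [0, 2.45], [-1.46, 4.6], [0, 2.02], [-2.83, 2.83]. Speed limits (rad/s): [1.89, 1.89, 2.57, 2.57, 3.01, 3.01, 3.01].

INTERFACE

Orientations are given as a unit quaternion [x, y, z, w].
In Python, from bench import r, cams gives the robot as it stands.
- The arm moves only by the tool carry_out, never from a script. Its arguments are lists of equal length, an entry for each row: "rot": the turn, a rotation vector about the tool's x, y, z in rad, a list of three; "linear": the shift along the tool's x, y, z in mm, a list of three; "hand": the opening, from 0 (shut) to 1 (fully open). In form: {"rot": [[rx, ry, rz], ...], "linear": [[tx, ty, tz], ...], "hand": [hand, ...]}. A call has 1 to 10 rows; each row is the pose to reach, as a shift and turn from the pose commanded when the call began, along the tool's axes at that moment; what a row does not reach only later rows make up. A row lasts 1/8 s, in which the tool goes at most 62.5 mm and 10.7 degrees, less where a joint would pass 70% of its speed; a pose out of reach is approached as far as the arm can. A call with a gripper value outside its range is refused whole. The fingers move at their own pace and stop on an object; "squeeze" is the grip in N (left out, the last holds). Time passes only in rows, so rows that repeat a pose let the fingers close. It gives the time, the measured TCP pose, the force and the opening at its end, in the units of the state.
- r.read_state(): the state, without advancing time (a new reading comes with each control period).
- cams.read_camera(name): name is "side" or "top"; returns (picture, depth): 420x560x3 uint8, red, green, blue; 420x560 float32, m along the optical axis (not along the pixel's ray), 0 where there is no reading.
- cams.camera_model(name): a dict with "fovy" (degrees; the focal length in pixels is half the picture's height over the tangent of half this angle, whatever the lens; pixels are square), "cx", "cy" (the principal point, pixels), "pose" (4x4, takes a point from camera to world coordinates). Camera axes: x right, y up, looking along -z (the intrinsics and any distortion apply to the point x, -y, -z); pixel columns grow to the right and rows downward; lengths in m; the calibration is good to about 2 mm. A picture is of the moment at which its call begins. camera_model takes no time and is no camera call.
- r.finish_job(): hands the job in, once; it reports no verdict.
The state is a dict: "t": time; "joint_pos": joint angles; "qvel": joint speeds; "joint_torque": joint torques, N m; "position": TCP position; "orientation": TCP orientation; "force": force on the tool from outside, world axes, zero at the start; "wrist_torque": the same for the moment, N m; "opening": finger opening in m.
Only numpy, scipy, OpenCV 4.12 (cv2) and the standard library are available. Lean on these libraries where they do the work, as an engineer would, in place of code of your own. Each camera call takes 0.05 s, during which the arm holds its last target. There are 200 camera calls.

TASK

The framed colour chart has been left leaning face-in against the tin. Swing the metal leg on its back out as far as it goes, then set the chart gently on the cork mat so that it stands by itself on its bottom edge and the opened leg, wholly on the mat and square to it, with its colour face toward the mat's near edge, where the robot is. Do not let the chart fall or lie flat, and leave the tin, the two paint bottles and the yellow gourd where they are.

Things in the scene. Friction and masses are not known exactly. Their poses are not given: they have to be found in the camera images.
- chart: Paint-colour chart framed in light wood, 120 wide (y), 165 tall (z), 14 thick (x), 0.48 to 0.75 kg; six painted tiles on its face. Origin: middle of the bottom edge, mid-thickness. z runs up to its top edge, x points out of its BACK. Starts leaning forward about 0.35 rad, face on the tin. Standing on the opened leg it leans back 0.30 to 0.32 rad on its rear bottom edge, origin 2 mm above the mat's top.
- chart_top (a point): Middle of the chart's top edge (mid-thickness), 165 mm from its origin along its z. The plain top rail, 30 mm tall, 14 mm thick and as wide as the chart, is the place to grip it, from above; only the tin (72 mm tall) is near its face side. The desk lamp's shade hangs farther left, from 0.33 m above the bench.
- chart_leg (a joint): Angle of the kickstand leg, rad: about 0 folded against the chart's back, 0.70 open at its stop; starts at 0 to 0.1. A light friction hinge: 0.2 to 0.4 N at the foot moves it and it stays where it is left; the standing chart's weight presses it open. The chart leans loosely: lead the foot along its arc, letting it turn in the grip, and do not lift or twist it.
- leg_hinge (a point): Middle of the leg's hinge axis: chart frame x = 14 mm, y = 0, z = 116 mm. The axis runs along the chart's y; opening swings the foot out along the chart's +x and up toward its z.
- leg_foot (a point): Centre of the leg's black rubber foot, 110 mm from the hinge axis: a bar of radius 6 mm, 28 mm long along the chart's y, with a sleeve 26 mm wide, 9 mm thick above it to 93 mm from the hinge; the steel strut beyond is 24 mm wide. Folded, the leg's mid-plane stands 7 mm off the chart's back. It can be pinched across its width.
- mat: Flat cork mat, fixed on the bench: 170 deep (x), 170 wide (y), 4 mm thick. Origin: centre of its underside, on the bench top. x points away from the robot (turned up to 0.3 rad): the near edge is at x = -85 mm. The standing chart reaches from 7 mm in front of its origin to 93 mm behind it: with its origin at x = -43 mm it is centred.
- tin: Round food tin with a white and green label, 58 mm across, 72 mm tall, 0.6 kg, loose. Origin: centre of its underside. The chart leans on it.
- paint_purple: Purple paint bottle, 38 mm across, 105 mm tall, loose, beyond the work. Origin: centre of its underside.
- paint_amber: Amber paint bottle, 38 mm across, 105 mm tall, loose, beyond the work. Origin: centre of its underside.
- gourd_bee: Yellow gourd with dark leather petals, 105 mm across, 65 mm tall, loose, beyond the work. Origin: centre of its underside.

How it is judged:
On the way:
1. the leg is swung out to its stop (value of joint chart_leg above 0.62 rad), for 0.2 s.
At the end, for the whole second after the job is handed in: The chart stands still on the mat on its bottom edge and opened leg (leg over 0.58 rad), leaning back 0.2 to 0.45 rad, bottom edge and foot within the mat's outline (a few mm of slack), within 0.26 rad of square to the mat, its face to the near edge, and let go of (value of joint chart_leg above 0.58 rad and angle between chart's own z axis and vertical between 0.2 and 0.45 rad and x of chart in the frame of mat between -0.083 and 0.005 m and y of chart in the frame of mat between -0.03 and 0.03 m and x of leg_foot in the frame of mat between -0.005 and 0.085 m and y of leg_foot in the frame of mat between -0.075 and 0.075 m and angle between the y axis of chart and the y axis of mat, either way round below 0.26 rad and height (world z) of chart below 0.014 m and height (world z) of leg_foot below 0.018 m and contact force between chart and mat above 0.8 N and linear speed of chart below 0.02 m/s and angular speed of chart below 0.1 rad/s); the robot touches nothing.
It fails at once if the chart falls or is laid flat (angle between chart's own z axis and vertical above 1.2 rad).
It fails at once if the chart is let go of more than about 25 mm above the bench: dropped (height (world z) of chart above 0.032 m and contact force between the fingers and chart below 0.01 N).
It fails at once if the tin is shifted by more than 40 mm (distance of tin from where it was at the start of the episode above 0.04 m).
It fails at once if a paint bottle or the yellow gourd is shifted by more than 30 mm (distance of any of paint_purple, paint_amber, gourd_bee from where it was at the start of the episode above 0.03 m).
It also fails if it takes over 61 s, if anything falls off the work surface, if the arm or the gripper's body presses on something with over 40 N, if the wrist force passes 120 N, or if a joint passes its speed limit or range.

## Working session

There is one attempt and no reset: what is moved stays moved. The work goes in short steps, Python scripts to look and compute and a tool call to move; the robot and the scene stay as the last step left them, time stands still between calls to the robot, and variables do not carry over. Pictures are saved under pics/ and viewed, about 8 in all and at most 12, crops included, and the job is handed in when it is done.

Besides the shell and the picture viewer there is one more tool, called after "Emit:" by a JSON object that holds its "api" and its "payload", one argument or row to a line. carry_out: Moves the arm, as the interface text tells. Its arguments: {"type":"object","properties":{"rot":{"type":"array"},"linear":{"type":"array"},"hand":{"type":"array"},"squeeze":{"type":"number"}},"required":["rot","linear","hand"]}

```bash
ls; mkdir -p pics; python3 - <<'E'
from bench import r,cams
import cv2,numpy as np
print(r.read_state())
for n in("side","top"):
    p,d=cams.read_camera(n); print(n,cams.camera_model(n))
    cv2.imwrite(f"pics/{n}0.png",p[:,:,::-1]); np.savez(f"{n}0.npz",p=p,d=d)
E
```

```text
pics
{'t': 0.0, 'joint_pos': array([-1.1476994 ,  0.70707633, -0.02763065,  1.48499413,  0.02201292,
        0.9509027 , -0.07548076]), 'qvel': array([-0.00099344, -0.00051879, -0.00058437, -0.00226282,  0.00081458,
       -0.00050012,  0.00060578]), 'joint_torque': array([-7.02574152e-05, -8.83211660e+01,  1.23477258e+00, -2.36172652e+01,
        1.69346243e-02,  6.46316941e-03,  2.05095989e-05]), 'position': array([0.25769713, 0.5139362 , 0.40424371]), 'orientation': array([ 2.30294059e-01,  9.73120936e-01, -5.28226650e-04, -1.06346366e-04]), 'force': array([ 0.80799453, -0.21971529, -0.33392148]), 'wrist_torque': array([ 0.01795597, -0.02847646,  0.01740083]), 'opening': 0.08558965999994297}
side {'fovy': 55.69456235201857, 'cx': 280.84526456943684, 'cy': 210.9767666241417, 'pose': array([[ 0.84977793,  0.20263985, -0.48663596,  0.20401556],
       [-0.52669542,  0.28844717, -0.79961877, -0.54649888],
       [-0.02166586,  0.93580731,  0.35184552,  0.41718995],
       [ 0.        ,  0.        ,  0.        ,  1.        ]])}
top {'fovy': 49.02831642805064, 'cx': 277.2190393465043, 'cy': 207.01134488677596, 'pose': array([[ 0.02297264,  0.99436484, -0.10349309,  0.52513869],
       [-0.99965059,  0.02420115,  0.01063026,  0.13162435],
       [ 0.01307501,  0.10321273,  0.99457336,  0.94454041],
       [ 0.        ,  0.        ,  0.        ,  1.        ]])}
```

View pics/side0.png

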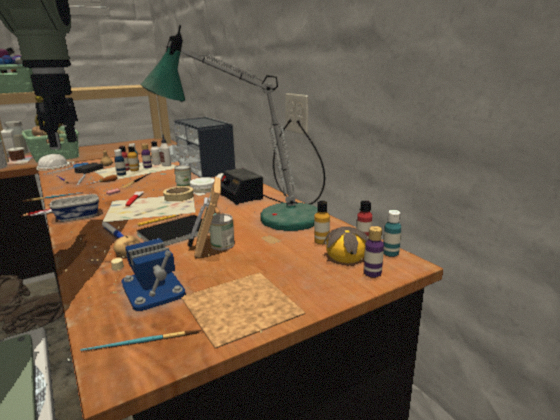

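View pics/top0.png

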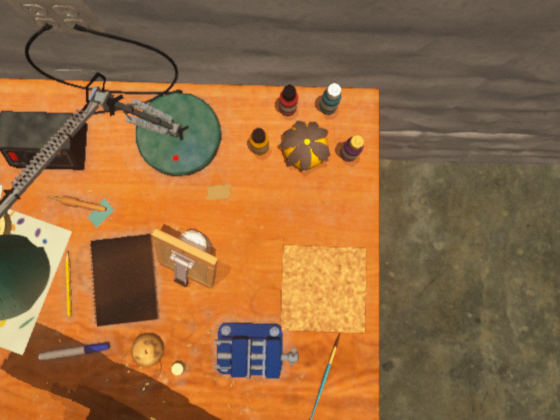

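The side view shows the chart leaning on the tin at about (208,225) and the mat at (243,307). In the top view the chart is at (185,258), with the leg foot near (181,281), and the mat is at (324,288). Next I'll measure from depth.

```bash
cat >h.py <<'E'
import numpy as np,cv2
from bench import r,cams
from scipy.spatial.transform import Rotation as R
def cloud(n,d):
    m=cams.camera_model(n);f=210/np.tan(np.radians(m['fovy'])/2)
    v,u=np.mgrid[0:420,0:560]
    c=np.stack([(u-m['cx'])/f*d,-(v-m['cy'])/f*d,-d,np.ones_like(d)],-1)
    return (c@m['pose'].T)[...,:3]
def proj(n,P):
    m=cams.camera_model(n);f=210/np.tan(np.radians(m['fovy'])/2)
    P=np.atleast_2d(P);c=np.c_[P,np.ones(len(P))]@np.linalg.inv(m['pose']).T
    return np.c_[m['cx']+f*c[:,0]/-c[:,2],m['cy']-f*c[:,1]/-c[:,2]]
def crop(n,p,name,x0,y0,x1,y1,k):
    cv2.imwrite(f"pics/{name}.png",cv2.resize(p[y0:y1,x0:x1,::-1],None,fx=k,fy=k,interpolation=cv2.INTER_CUBIC))
E
python3 - <<'E'
from h import *
T=np.load('top0.npz');S=np.load('side0.npz')
C=cloud('top',T['d']);CS=cloud('side',S['d'])
a=cv2.resize(T['p'][220:300,140:230],None,fx=6,fy=6,interpolation=2)
b=cv2.resize(S['p'][185:265,180:245],None,fx=6,fy=6,interpolation=2)
cv2.imwrite('pics/crop0.png',np.hstack([a,b])[:,:,::-1][:, :800])
print('mat corners',[C[v,u].round(4) for u,v in((283,248),(364,249),(364,330),(283,329))])
np.set_printoptions(precision=3,suppress=True)
for v in range(226,292,4):
    print(v,[tuple(C[v,u].round(3)) for u in range(150,222,12)])
E
```

```text
mat corners [array([0.5395, 0.1078, 0.002 ]), array([ 0.5412, -0.057 ,  0.0059]), array([ 0.3797, -0.0579,  0.0043]), array([0.378 , 0.1044, 0.003 ])]
226 [(np.float64(0.578), np.float64(0.381), np.float64(-0.001)), (np.float64(0.579), np.float64(0.357), np.float64(-0.0)), (np.float64(0.579), np.float64(0.332), np.float64(-0.002)), (np.float64(0.58), np.float64(0.308), np.float64(-0.001)), (np.float64(0.581), np.float64(0.283), np.float64(-0.003)), (np.float64(0.581), np.float64(0.259), np.float64(-0.002))]
230 [(np.float64(0.57), np.float64(0.381), np.float64(-0.001)), (np.float64(0.57), np.float64(0.356), np.float64(-0.0)), (np.float64(0.571), np.float64(0.332), np.float64(-0.003)), (np.float64(0.572), np.float64(0.308), np.float64(-0.002)), (np.float64(0.572), np.float64(0.283), np.float64(-0.002)), (np.float64(0.573), np.float64(0.258), np.float64(-0.002))]
234 [(np.float64(0.561), np.float64(0.377), np.float64(0.013)), (np.float64(0.556), np.float64(0.319), np.float64(0.153)), (np.float64(0.563), np.float64(0.331), np.float64(-0.001)), (np.float64(0.561), np.float64(0.294), np.f
[... 4436 characters left out ...]
0.458), np.float64(0.371), np.float64(0.013)), (np.float64(0.457), np.float64(0.351), np.float64(-0.002)), (np.float64(0.458), np.float64(0.326), np.float64(0.0)), (np.float64(0.46), np.float64(0.299), np.float64(0.019)), (np.float64(0.459), np.float64(0.278), np.float64(-0.002)), (np.float64(0.461), np.float64(0.251), np.float64(0.024))]
290 [(np.float64(0.45), np.float64(0.371), np.float64(0.011)), (np.float64(0.449), np.float64(0.351), np.float64(-0.002)), (np.float64(0.45), np.float64(0.326), np.float64(0.001)), (np.float64(0.45), np.float64(0.302), np.float64(-0.001)), (np.float64(0.451), np.float64(0.278), np.float64(-0.004)), (np.float64(0.451), np.float64(0.254), np.float64(-0.002))]
```

View pics/crop0.png

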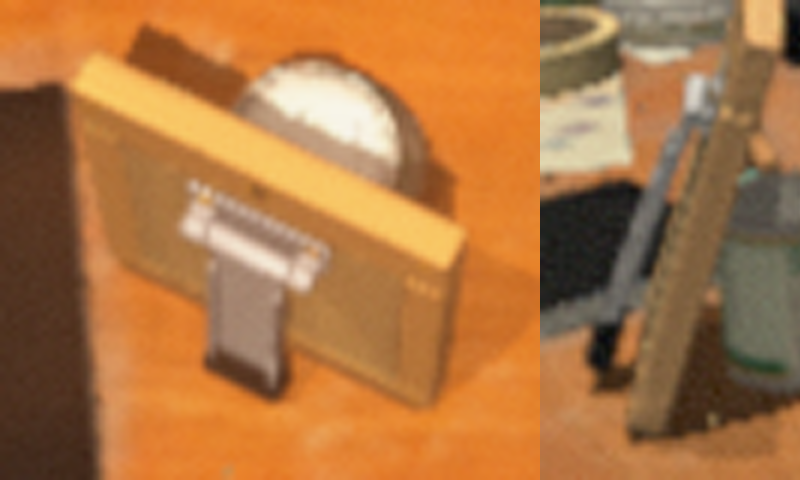

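```bash
cat >fit.py <<'E'
from h import *
from scipy.optimize import least_squares
def pose(q):
    x,y,yaw,lean=q[:4]  # yaw: dir of chart x (back); lean>0 = forward (toward face)
    M=R.from_euler('z',yaw)*R.from_euler('y',-lean)
    return M,np.array([x,y,.007*np.sin(abs(lean))])
def leg(a,rr=.110): return np.array([.014+rr*np.sin(a),0,.116-rr*np.cos(a)])
E
python3 - <<'E'
from fit import *
np.set_printoptions(precision=4,suppress=True)
t=lambda u,v:(140+u/6,220+v/6)
s=lambda u,v:(180+(u-540)/6,185+v/6)
ob=[('top',(-7,-60,165),t(95,52)),('top',(7,-60,165),t(75,88)),('top',(-7,60,165),t(465,232)),('top',(7,60,165),t(448,270)),
('top',(7,60,0),t(428,405)),('top',(7,-60,0),t(122,265)),('side',(7,60,0),s(632,437)),('side',(-7,60,0),s(668,430))]
F=[('top',t(245,380)),('side',s(600,352))]
def res(q):
    M,o=pose(q);e=[]
    for n,p,uv in ob: e+=list(proj(n,M.apply(np.array(p)/1000)+o)[0]-uv)
    for n,uv in F: e+=list(proj(n,M.apply(leg(q[4]))+o)[0]-uv)
    return e
s_=least_squares(res,[.49,.285,np.pi+.5,.35,.05],loss='soft_l1')
q=s_.x;M,o=pose(q);print(q,np.degrees(q[2]));print(np.reshape(s_.fun,(-1,2)).round(1))
print('top',M.apply([0,0,.165])+o,'hinge',M.apply([.014,0,.116])+o,'foot',M.apply(leg(q[4]))+o)
# check depth points against back plane
C=cloud('top',np.load('top0.npz')['d'])
P=[C[v,u] for u,v in((174,246),(174,240),(198,262),(205,272),(210,278),(200,276),(165,250))]
print((np.array(P)-o)@M.as_matrix()*1000)
Mp=[C[v,u] for u,v in((290,289),(357,289),(324,255),(324,322))]
np.save('q.npy',q)
# mat outline
p=np.load('top0.npz')['p'];hsv=cv2.cvtColor(p,cv2.COLOR_RGB2HSV)
print('hsv mat',hsv[288:292,322:326].reshape(-1,3).mean(0),'wood',hsv[288:292,255:259].reshape(-1,3).mean(0))
crop('top',p,'mat',270,235,380,345,6)
print(C[246-2:246+3:2,283].round(4), C[287:292,270:290:2,2].mean(0))
E
```

```text
[0.4864 0.2998 2.7255 0.3311 0.1082] 156.1603405164905
[[-0.4 -0.5]
 [-1.3  0.4]
 [ 1.2 -0.4]
 [ 0.3  0.4]
 [ 1.4  0.5]
 [-1.1 -1.7]
 [-0.4 -0.2]
 [-0.3  2.3]
 [ 0.4 -0.7]
 [-0.7 -1.5]]
top [0.5354 0.2781 0.1583] hinge [0.5088 0.2899 0.1165] foot [0.466  0.3088 0.017 ]
[[  6.049  -17.7585 161.0612]
 [ -2.5873 -22.3106 163.9712]
 [  6.875   27.8847 136.335 ]
 [  6.8552  41.8422  92.461 ]
 [  8.1478  53.0688  72.3428]
 [  8.69    32.5441  54.2802]
 [  6.6354 -38.3985 111.5505]]
hsv mat [ 17.9375 163.6875 242.25  ] wood [ 14.     202.4375 220.625 ]
[[ 0.5477  0.108  -0.    ]
 [ 0.5435  0.1079  0.0022]
 [ 0.5395  0.1078  0.002 ]] [-0.0022 -0.001  -0.0013 -0.0008 -0.0012 -0.002   0.0029  0.0041  0.0035
  0.0031]
```

View pics/mat.png

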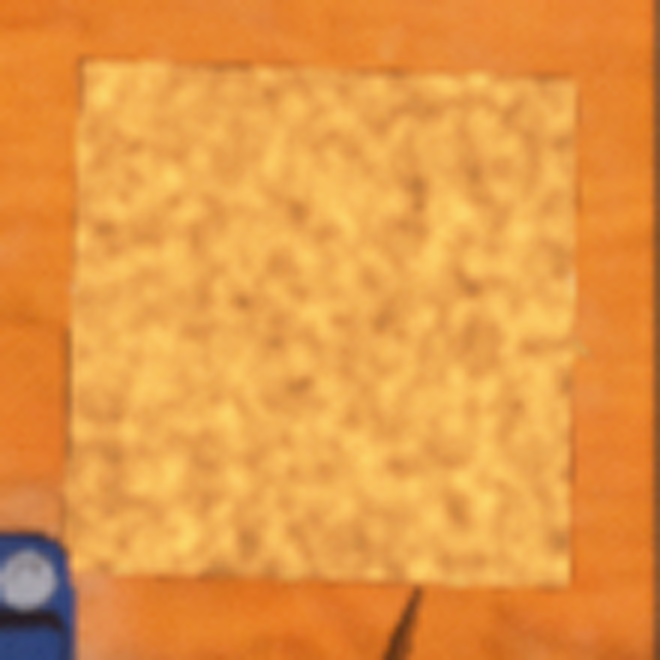

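```bash
cat >>h.py <<'E'
def tool(d,y):
    d=np.array(d)/np.linalg.norm(d);y=np.array(y)-np.dot(y,d)*d;y/=np.linalg.norm(y)
    return R.from_matrix(np.c_[np.cross(y,d),y,d])
def rel(p,Rt):
    s=r.read_state();R0=R.from_quat(s['orientation'])
    print('lin',(R0.inv().apply(p-s['position'])*1000).round(1).tolist(),'rot',(R0.inv()*Rt).as_rotvec().round(3).tolist(),'| at',np.round(p,3).tolist())
E
python3 - <<'E'
from fit import *
np.set_printoptions(precision=4,suppress=True)
q=np.load('q.npy');M,o=pose(q)
C=cloud('top',np.load('top0.npz')['d'])
L=np.array([C[v,u] for v in range(262,286,3) for u in (180,)])
c=(L-o)@M.as_matrix()*1000;print('leg pts',c.round(1).tolist(),'ang',np.arctan2(c[:,0]-14,116-c[:,2]).round(3))
px=np.array([(82,62),(577,80),(570,583),(67,572)])/6+[270,235]
m=cams.camera_model('top');f=210/np.tan(np.radians(m['fovy'])/2);W=[]
for u,v in px:
    ray=m['pose'][:3,:3]@[(u-m['cx'])/f,-(v-m['cy'])/f,-1];t=(.004-m['pose'][2,3])/ray[2];W.append(m['pose'][:3,3]+t*ray)
W=np.array(W);print('mat',W,W.mean(0)); xd=(W[0]+W[1]-W[2]-W[3]);print('yaw',np.arctan2(xd[1],xd[0]),np.linalg.norm(xd)/2)
b=np.array([np.cos(q[2]),np.sin(q[2]),0]);yc=np.cross([0,0,1],b)
a0=.10
def tp(a,back=0,t=.6):
    P=M.apply(leg(a,.095))+o;tl=t-(a-a0)
    d=-b*np.sin(tl)-np.array([0,0,1])*np.cos(tl)
    Rt=tool(d,-yc)
    n=np.cross(yc,d);n=n if n@b>0 else -n   # outward perp to tool
    return P-d*(.163+back)+n*.002,Rt
rel(*tp(a0,.09));rel(*tp(a0,0))
# vise height
print('vise max z',C[322:382,215:300,2].max(), 'x,y',C[325,250],'lampshade z',C[275,15])
E
```

```text
leg pts [[15.9, -3.1, 117.2], [17.4, -2.9, 102.9], [18.3, -3.3, 85.0], [20.4, -2.8, 71.8], [21.4, -3.1, 53.1], [22.8, -3.1, 35.2], [25.2, -2.4, 21.8], [28.4, -1.2, 10.9]] ang [2.13  0.256 0.137 0.143 0.117 0.108 0.119 0.136]
mat [[ 0.5449  0.1066  0.004 ]
 [ 0.5427 -0.0618  0.004 ]
 [ 0.3754 -0.0599  0.004 ]
 [ 0.3755  0.108   0.004 ]] [0.4596 0.0232 0.004 ]
yaw -0.009481188036707609 0.1683354966022385
lin [-140.9, -96.6, 166.5] rot [-0.016, -0.6, -0.047] | at [0.34, 0.364, 0.238]
lin [-191.6, -94.0, 240.8] rot [-0.016, -0.6, -0.047] | at [0.387, 0.344, 0.164]
vise max z 0.9445404093907048 x,y [0.3857 0.1702 0.0109] lampshade z [0.4945 0.4327 0.3928]
```

Emit:
{"api": "carry_out", "payload": {
  "rot": [
    [0,-0.1,-0.01],
    [-0.01,-0.2,-0.02],
    [-0.01,-0.3,-0.02],
    [-0.01,-0.4,-0.03],
    [-0.016,-0.5,-0.04],
    [-0.016,-0.6,-0.047],
    [-0.016,-0.6,-0.047],
    [-0.016,-0.6,-0.047]
  ],
  "linear": [
    [-23,-16,28],
    [-47,-32,55],
    [-70,-48,83],
    [-94,-64,111],
    [-117,-80,139],
    [-141,-97,166],
    [-141,-97,166],
    [-141,-97,166]
  ],
  "hand": [0.55,0.55,0.55,0.55,0.55,0.55,0.55,0.55],
  "squeeze": 20
}}

```text
t: 1.1
position: [0.3402, 0.3646, 0.2388]
orientation: [0.197, 0.935, -0.06, 0.289]
force: [-0.1, -0.0, 1.3]
opening: 0.047
```

Emit:
{"api": "carry_out", "payload": {
  "rot": [
    [0,0,0],
    [0,0,0],
    [0,0,0],
    [0,0,0]
  ],
  "linear": [
    [0,0,20],
    [0,0,40],
    [0,0,60],
    [0,0,60]
  ],
  "hand": [0.55,0.55,0.55,0.55]
}}

```text
t: 1.6
position: [0.3717, 0.3505, 0.1893]
orientation: [0.198, 0.935, -0.06, 0.289]
force: [-0.6, 0.5, 0.8]
opening: 0.0472
```

```bash
cat >look.py <<'E'
import sys
from h import *
n=sys.argv[1];a=[int(x) for x in sys.argv[2:6]];b=[int(x) for x in sys.argv[6:10]]
t,td=cams.read_camera('top');s,sd=cams.read_camera('side')
np.savez(n+'.npz',top=t,topd=td,side=s,sided=sd)
f=lambda p,c:cv2.resize(p[c[1]:c[3],c[0]:c[2],::-1],(400,int(400*(c[3]-c[1])/(c[2]-c[0]))),interpolation=2)
A,B=f(t,a),f(s,b);h=max(len(A),len(B))
o=np.zeros((h,800,3),np.uint8);o[:len(A),:400]=A;o[:len(B),400:]=B;cv2.imwrite(f'pics/{n}.png',o)
st=r.read_state();print(st['t'],st['position'],st['force'],st['opening'])
E
python3 look.py l1 130 220 230 320 160 170 260 270
```

```text
1.7 [0.37118332 0.3508471  0.19006638] [-0.23173772 -0.42462987  0.50572034] 0.04693615729892589
```

View pics/l1.png

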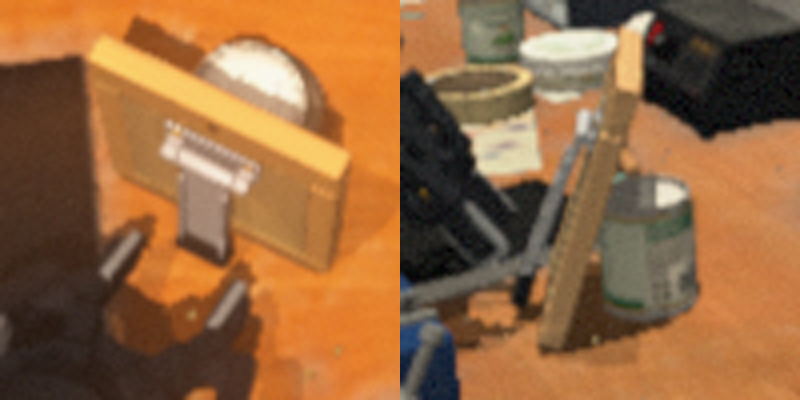

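The fingers straddle the leg squarely: tips at about (135,240) and (238,285) in the crop, foot at (203,248). I'll advance and pinch.

Emit:
{"api": "carry_out", "payload": {
  "rot": [
    [0,0,0],
    [0,0,0],
    [0,0,0],
    [0,0,0],
    [0,0,0],
    [0,0,0],
    [0,0,0]
  ],
  "linear": [
    [0,0,15],
    [0,0,30],
    [0,0,30],
    [0,0,30],
    [0,0,30],
    [0,0,30],
    [0,0,30]
  ],
  "hand": [0.55,0.55,0.55,0.4,0.3,0.26,0.26]
}}

```text
t: 2.58
position: [0.3892, 0.3491, 0.1667]
orientation: [0.199, 0.935, -0.064, 0.288]
force: [-0.8, -2.0, 1.0]
opening: 0.0256
```

```bash
python3 look.py l2 130 220 230 320 160 170 260 270
```

```text
2.675 [0.38919454 0.34909911 0.16669669] [-1.10603208 -2.39683807  1.08837612] 0.0255365010711919
```

View pics/l2.png

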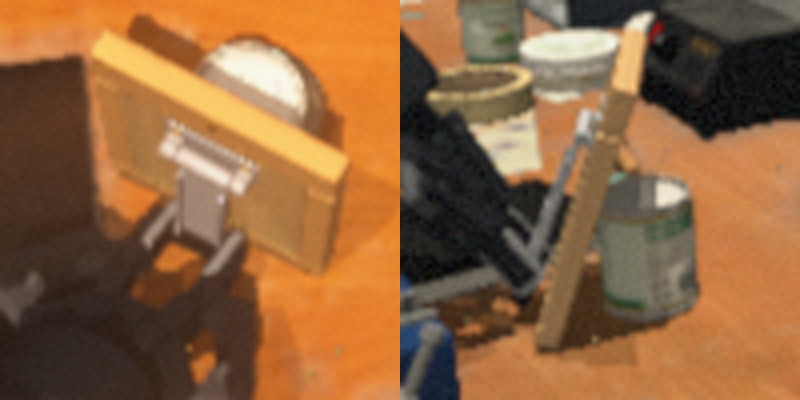

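```bash
python3 - <<'E'
from fit import *
q=np.load('q.npy');M,o=pose(q);H=M.apply([.014,0,.116])+o
b=np.array([np.cos(q[2]),np.sin(q[2]),0]);yc=np.cross([0,0,1],b);a0=.1
P=M.apply(leg(a0,.095))+o;d=-b*np.sin(.6)-np.array([0,0,1])*np.cos(.6);Rt=tool(d,-yc);n=np.cross(yc,d);n=n if n@b>0 else -n
T=P-d*.163+n*.002
h=Rt.inv().apply(H-T)*1000;h[1]=0;print('hinge in tool',h)
for w in np.r_[.08:.67:.08,.66]:
    Q=R.from_rotvec([0,w,0]);print(round(w,2),(h-Q.apply(h)).round(1).tolist(), 'z',(T+Rt.apply((h-Q.apply(h))/1000)).round(3))
E
```

```text
hinge in tool [-83.49537973   0.         114.17886644]
0.08 [-9.4, 0.0, -6.3] z [0.391 0.342 0.174]
0.16 [-19.3, 0.0, -11.8] z [0.395 0.34  0.184]
0.24 [-29.5, 0.0, -16.6] z [0.401 0.338 0.194]
0.32 [-40.2, 0.0, -20.5] z [0.407 0.335 0.203]
0.4 [-51.1, 0.0, -23.5] z [0.413 0.332 0.212]
0.48 [-62.2, 0.0, -25.7] z [0.42  0.329 0.22 ]
0.56 [-73.4, 0.0, -26.9] z [0.428 0.325 0.227]
0.64 [-84.7, 0.0, -27.3] z [0.437 0.322 0.234]
0.66 [-87.5, 0.0, -27.2] z [0.439 0.321 0.236]
```

Emit:
{"api": "carry_out", "payload": {
  "rot": [
    [0,0,0],
    [0,0.04,0],
    [0,0.08,0],
    [0,0.12,0],
    [0,0.16,0],
    [0,0.2,0],
    [0,0.24,0],
    [0,0.28,0],
    [0,0.32,0]
  ],
  "linear": [
    [0,5,0],
    [-4.6,5,-3.2],
    [-9.4,5,-6.3],
    [-14.3,5,-9.1],
    [-19.3,5,-11.8],
    [-24.4,5,-14.3],
    [-29.5,5,-16.6],
    [-34.8,5,-18.6],
    [-40.2,5,-20.5]
  ],
  "hand": [0.26,0.26,0.26,0.26,0.26,0.26,0.26,0.26,0.26]
}}

```text
t: 3.8
position: [0.4115, 0.3451, 0.2066]
orientation: [0.206, 0.969, -0.031, 0.135]
force: [1.3, -1.9, -0.1]
opening: 0.0256
```

```bash
python3 look.py l3 130 220 230 320 160 170 260 270
```

```text
3.9 [0.41193076 0.3446259  0.20675724] [ 0.64654602 -1.97808919  1.22548489] 0.025368113360439547
```

View pics/l3.png

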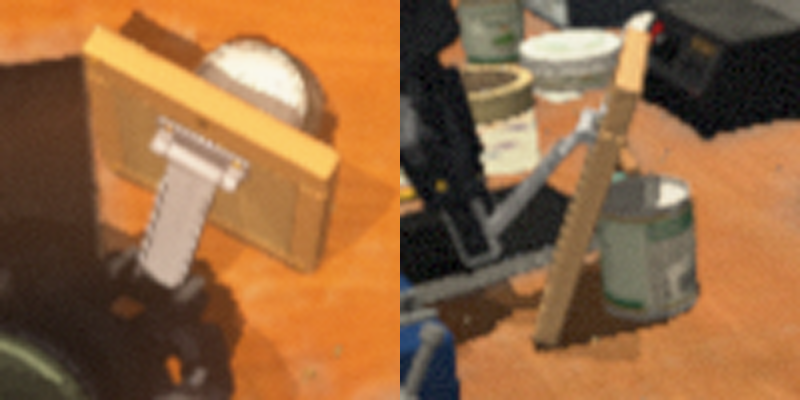

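Emit:
{"api": "carry_out", "payload": {
  "rot": [
    [0,0.04,0],
    [0,0.08,0],
    [0,0.12,0],
    [0,0.16,0],
    [0,0.2,0],
    [0,0.24,0],
    [0,0.28,0],
    [0,0.32,0],
    [0,0.34,0],
    [0,0.34,0]
  ],
  "linear": [
    [-4.6,0,-3.2],
    [-9.4,0,-6.3],
    [-14.3,0,-9.1],
    [-19.3,0,-11.8],
    [-24.4,0,-14.3],
    [-29.5,0,-16.6],
    [-34.8,0,-18.6],
    [-40.2,0,-20.5],
    [-42.9,0,-21.4],
    [-42.9,0,-21.4]
  ],
  "hand": [0.26,0.26,0.26,0.26,0.26,0.26,0.26,0.26,0.26,0.26]
}}

```text
t: 5.15
position: [0.4435, 0.3307, 0.2382]
orientation: [0.209, 0.977, 0.004, -0.03]
force: [2.8, -1.8, -1.3]
opening: 0.0256
```

```bash
python3 look.py l4 130 220 230 320 160 170 260 270
```

```text
5.25 [0.44325838 0.3309456  0.23827058] [ 3.76459891 -0.63324285 -2.06090822] 0.02531352870360775
```

View pics/l4.png

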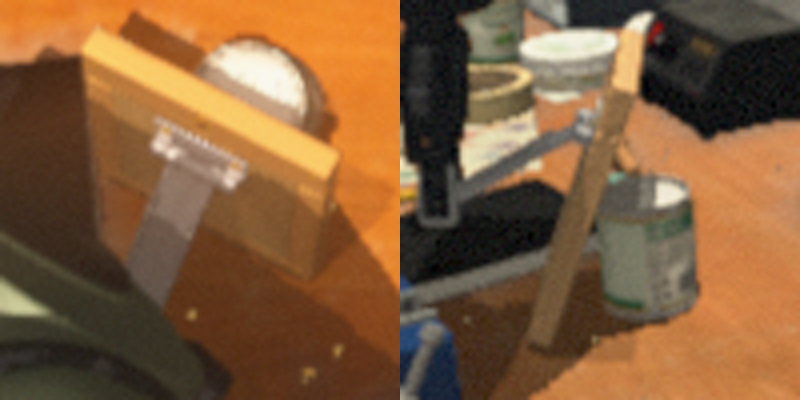

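Emit:
{"api": "carry_out", "payload": {
  "rot": [
    [0,0,0],
    [0,0,0],
    [0,0,0],
    [0,0,0],
    [0,0,0],
    [0,0,0],
    [0,0,0],
    [0,0,0]
  ],
  "linear": [
    [-2,0,0],
    [-2,0,0],
    [-2,0,0],
    [0,0,-20],
    [5,0,-50],
    [10,0,-90],
    [10,0,-130],
    [10,0,-130]
  ],
  "hand": [0.35,0.55,0.6,0.6,0.6,0.6,0.6,0.6]
}}

```text
t: 6.25
position: [0.4421, 0.3324, 0.3712]
orientation: [0.209, 0.978, 0.005, -0.029]
force: [0.5, 0.2, -0.5]
opening: 0.0509
```

```bash
python3 look.py l5 130 210 230 310 160 170 260 270
```

```text
6.35 [0.44177593 0.33213451 0.36860306] [ 0.35863032  0.164263   -0.21833976] 0.05134747035672802
```

View pics/l5.png

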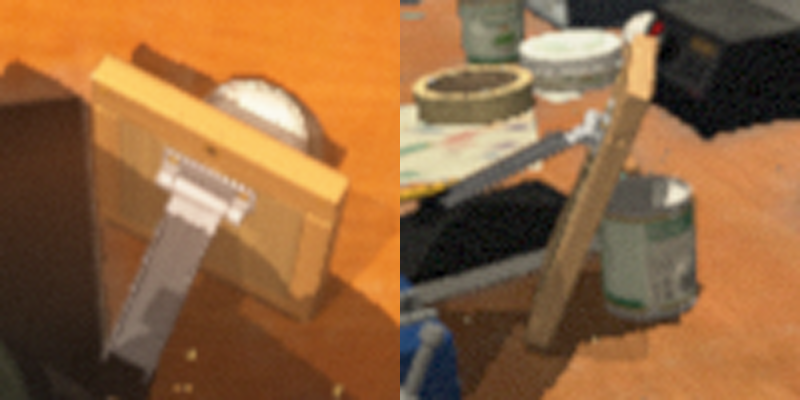

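```bash
python3 - <<'E'
from fit import *
np.set_printoptions(precision=4,suppress=True)
t=lambda u,v:(130+u/4,210+v/4)
s=lambda u,v:(160+(u-400)/4,170+v/4)
ob=[('top',(-7,-60,165),t(107,57)),('top',(7,-60,165),t(93,80)),('top',(-7,60,165),t(350,180)),('top',(7,60,165),t(338,204)),
('top',(7,60,0),t(308,320)),('side',(7,60,0),s(530,345)),('side',(-7,60,0),s(551,348)),('side',(7,60,165),s(630,45)),('side',(-7,60,165),s(656,37))]
F=[('top',t(128,370)),('side',s(436,204))]
def res(q):
    M,o=pose(q);e=[]
    for n,p,uv in ob: e+=list(proj(n,M.apply(np.array(p)/1000)+o)[0]-uv)
    for n,uv in F: e+=list(proj(n,M.apply(leg(q[4]))+o)[0]-uv)
    return e
s_=least_squares(res,[.47,.3,2.7,.4,.7],loss='soft_l1')
q=s_.x;M,o=pose(q);print(q);print(np.reshape(s_.fun,(-1,2)).round(1))
L=np.load('l5.npz');C=cloud('top',L['topd'])
for n,us in(('back',((160,245),(165,258),(205,278),(197,272),(200,262),(170,242),(190,252))),('leg',((173,272),(169,280),(166,287),(163,294)))):
    c=(np.array([C[v,u] for u,v in us])-o)@M.as_matrix()*1000;print(n,c.round(1).tolist())
    if n=='leg':print(np.arctan2(c[:,0]-14,116-c[:,2]))
np.save('q2.npy',q)
d=-M.apply([0,0,1]);xc=M.apply([1,0,0]);Rt=tool(d,xc);top=M.apply([0,0,.165])+o
print('top',top,'foot',M.apply(leg(.7))+o)
for back in(.1,.0): rel(top+d*(.012-.155-back),Rt)
print('tilt',np.degrees(q[3]))
E
```

```text
[0.4853 0.3079 2.6857 0.4101 0.6459]
[[-0.1 -2.2]
 [-1.1 -1.5]
 [ 0.7 -0.6]
 [-0.2  0.2]
 [ 1.  -0.6]
 [-0.3 -0.2]
 [ 0.4  0.9]
 [-1.5 10.2]
 [-1.8 14.4]
 [-0.2  0.9]
 [-0.3  4.2]]
back [[7.6, -46.1, 108.5], [10.1, -35.2, 61.5], [9.7, 50.3, 66.2], [8.3, 32.2, 71.5], [6.8, 34.6, 125.9], [6.5, -25.8, 145.0], [7.0, 13.9, 148.9]]
leg [[35.9, -2.4, 93.3], [48.8, -3.0, 80.8], [58.8, -3.3, 66.1], [70.4, -2.7, 56.9]]
[0.7688 0.7797 0.7321 0.7617]
top [0.5444 0.2789 0.1541] foot [0.4268 0.3365 0.0659]
lin [-211.3, -10.2, -21.3] rot [-0.283, 0.262, -1.52] | at [0.631, 0.236, 0.377]
lin [-177.2, -8.3, 72.7] rot [-0.283, 0.262, -1.52] | at [0.596, 0.254, 0.285]
tilt 23.498898207488022
```

```bash
python3 - <<'E'
from fit import *
np.set_printoptions(precision=4,suppress=True)
t=lambda u,v:(130+u/4,210+v/4)
s=lambda u,v:(160+(u-400)/4,170+v/4)
ob=[('top',(-7,-60,165),t(107,57)),('top',(7,-60,165),t(93,80)),('top',(-7,60,165),t(350,180)),('top',(7,60,165),t(338,204)),
('top',(7,60,0),t(308,320)),('side',(7,60,0),s(530,345)),('side',(-7,60,0),s(551,348))]
L=np.load('l5.npz');C=cloud('top',L['topd'])
B=np.array([C[v,u] for u,v in((205,278),(204,274),(200,262),(170,242),(190,252),(158,240),(207,266))])
def res(q):
    M,o=pose(q);e=[]
    for n,p,uv in ob: e+=list(proj(n,M.apply(np.array(p)/1000)+o)[0]-uv)
    e+=list(((B-o)@M.as_matrix()[:,0]-.007)*500)
    return e
s_=least_squares(res,[.47,.3,2.7,.4],loss='soft_l1')
q=s_.x;M,o=pose(q);print(q);print(s_.fun.round(1))
np.save('q2.npy',q)
c=(np.array([C[v,u] for u,v in((173,272),(169,280),(166,287),(163,294))])-o)@M.as_matrix();print(np.arctan2(c[:,0]-.014,.116-c[:,2]))
d=-M.apply([0,0,1]);xc=M.apply([1,0,0]);Rt=tool(d,xc);top=M.apply([0,0,.165])+o
print('top',top)
for back in(.1,.0): rel(top+d*(.012-.155-back),Rt)
E
```

```text
[0.4838 0.308  2.687  0.415 ]
[-0.1 -1.6 -1.  -1.   0.8 -0.2 -0.1  0.6  0.9  0.1 -0.9 -0.1 -0.2  1.
  0.9  0.4 -0.4 -0.6 -0.3 -0.3 -0.2]
[0.7575 0.7709 0.7237 0.7543]
top [0.5436 0.2788 0.1538]
lin [-211.8, -10.5, -20.5] rot [-0.287, 0.266, -1.521] | at [0.632, 0.236, 0.376]
lin [-177.2, -8.7, 73.3] rot [-0.287, 0.266, -1.521] | at [0.595, 0.253, 0.285]
```

Emit:
{"api": "carry_out", "payload": {
  "rot": [
    [-0.03,0.03,-0.15],
    [-0.06,0.05,-0.3],
    [-0.09,0.08,-0.46],
    [-0.115,0.106,-0.61],
    [-0.144,0.133,-0.76],
    [-0.17,0.16,-0.91],
    [-0.2,0.186,-1.065],
    [-0.23,0.213,-1.217],
    [-0.26,0.24,-1.37],
    [-0.287,0.266,-1.521]
  ],
  "linear": [
    [-21,-1,-15],
    [-42,-2,-20],
    [-63,-3,-20],
    [-85,-4,-20],
    [-106,-5,-20],
    [-127,-6,-20],
    [-148,-7,-20],
    [-170,-8,-20],
    [-191,-9,-20],
    [-212,-10,-20]
  ],
  "hand": [0.6,0.6,0.6,0.6,0.6,0.6,0.6,0.6,0.6,0.6]
}}

```text
t: 7.6
position: [0.6327, 0.2359, 0.3742]
orientation: [-0.52, 0.829, 0.176, -0.11]
force: [-0.5, -0.3, 1.1]
opening: 0.0514
```

```bash
cat >g.py <<'E'
from fit import *
q=np.load('q2.npy');M,o=pose(q);d=-M.apply([0,0,1]);Rt=tool(d,M.apply([1,0,0]));top=M.apply([0,0,.165])+o
for back in(.1,.04,.0): rel(top+d*(.012-.155-back),Rt)
print(r.read_state()['joint_pos'].round(2))
E
python3 g.py
```

```text
lin [0.6, 1.6, -1.4] rot [0.003, -0.002, 0.005] | at [0.632, 0.236, 0.376]
lin [0.5, 1.5, 58.6] rot [0.003, -0.002, 0.005] | at [0.61, 0.246, 0.321]
lin [0.4, 1.4, 98.6] rot [0.003, -0.002, 0.005] | at [0.595, 0.253, 0.285]
[-0.08  1.1  -0.95  0.88  0.43  1.61  1.95]
```

Emit:
{"api": "carry_out", "payload": {
  "rot": [
    [0,0,0],
    [0,0,0],
    [0,0,0],
    [0,0,0],
    [0,0,0],
    [0,0,0]
  ],
  "linear": [
    [0,1,25],
    [0,1,50],
    [0,1,70],
    [0,1,85],
    [0,1,97],
    [0,1,97]
  ],
  "hand": [0.6,0.6,0.6,0.6,0.6,0.6]
}}

```text
t: 8.35
position: [0.5959, 0.254, 0.2864]
orientation: [-0.518, 0.83, 0.175, -0.11]
force: [-0.1, 0.4, 0.9]
opening: 0.0511
```

```bash
python3 look.py l6 130 210 230 310 170 130 290 250
```

```text
8.45 [0.59631833 0.25389516 0.28770145] [0.26559612 0.33310451 0.06327398] 0.051327533952369934
```

View pics/l6.png

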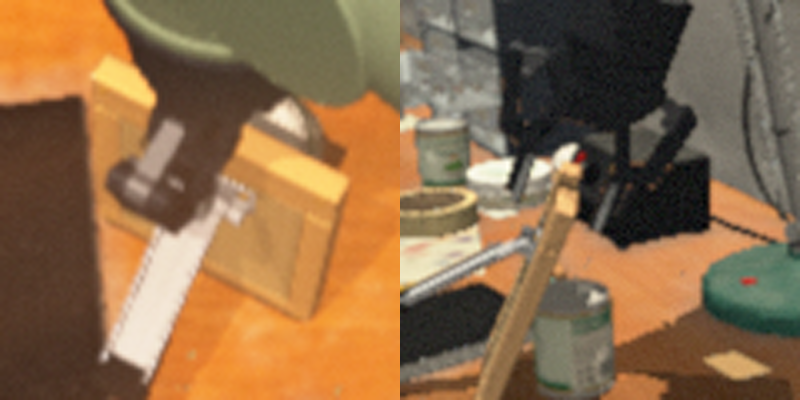

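Emit:
{"api": "carry_out", "payload": {
  "rot": [
    [0,0,0],
    [0,0,0],
    [0,0,0],
    [0,0,0],
    [0,0,0],
    [0,0,0]
  ],
  "linear": [
    [0,0,0],
    [0,0,0],
    [0,0,0],
    [0,0,0],
    [0,0,0],
    [0,0,0]
  ],
  "hand": [0.4,0.2,0.1,0.05,0.05,0.05],
  "squeeze": 60
}}

```text
t: 9.2
position: [0.5961, 0.254, 0.288]
orientation: [-0.518, 0.83, 0.175, -0.109]
force: [0.5, 0.8, 6.0]
opening: 0.0129
```

```bash
python3 g.py; python3 -c "
from h import *
s=r.read_state();print(s['position'],s['force'],s['opening'],R.from_quat(s['orientation']).as_matrix().round(3))"
```

```text
lin [0.7, -0.9, -96.8] rot [0.0, 0.001, 0.001] | at [0.632, 0.236, 0.376]
lin [0.8, -0.9, -36.8] rot [0.0, 0.001, 0.001] | at [0.61, 0.246, 0.321]
lin [0.8, -1.0, 3.2] rot [0.0, 0.001, 0.001] | at [0.595, 0.253, 0.285]
[-0.06  1.16 -0.94  1.14  0.47  1.34  1.86]
[0.59613204 0.25398443 0.28803669] [0.51313982 0.79452386 6.01966986] 0.012870118259725448 [[-0.439 -0.822 -0.362]
 [-0.899  0.401  0.178]
 [-0.001  0.404 -0.915]]
```

```bash
cat >tgt.py <<'E'
from h import *
import sys
def target(dx=0,dz=0,lean=.31,yaw=-.0095,e=.311,o=(.4166,.0236,.006)):
    zc=np.array([np.sin(lean)*np.cos(yaw),np.sin(lean)*np.sin(yaw),np.cos(lean)])
    xc=np.array([np.cos(lean)*np.cos(yaw),np.cos(lean)*np.sin(yaw),-np.sin(lean)])
    return np.array(o)+[dx,0,dz]+zc*e,tool(-zc,xc)
if __name__=='__main__':
    s=r.read_state();p0=s['position'];R0=R.from_quat(s['orientation'])
    up=R0.inv().apply([0,0,100]);print('up100',up.round(1))
    p1=p0+[0,0,.1];pt,Rt=target(dz=.1);print(pt);rv=(R0.inv()*Rt).as_rotvec();print('rv',rv)
    for f in np.linspace(0,1,17):
        Rf=R0*R.from_rotvec(rv*f);p=p1+(pt-p1)*f
        ch=p+Rf.apply([0,0,.311])
        print(round(f,3),(R0.inv().apply(p-p0)*1000).round(0).tolist(),(rv*f).round(2).tolist(),'chart o',ch.round(3),'tooltilt',np.degrees(np.arccos(-Rf.as_matrix()[2,2])).round(0))
E
python3 tgt.py
```

```text
up100 [ -0.1  40.4 -91.5]
[0.51146895 0.02269872 0.40217574]
rv [ 0.21921365 -0.14303908  2.71383215]
0.0 [-0.0, 40.0, -91.0] [0.0, -0.0, 0.0] chart o [0.483 0.309 0.104] tooltilt 24.0
0.062 [15.0, 39.0, -93.0] [0.01, -0.01, 0.17] chart o [0.483 0.295 0.103] tooltilt 23.0
0.125 [31.0, 38.0, -94.0] [0.03, -0.02, 0.34] chart o [0.482 0.28  0.102] tooltilt 22.0
0.188 [46.0, 37.0, -96.0] [0.04, -0.03, 0.51] chart o [0.482 0.264 0.101] tooltilt 21.0
0.25 [61.0, 36.0, -97.0] [0.05, -0.04, 0.68] chart o [0.481 0.248 0.1  ] tooltilt 20.0
0.312 [76.0, 35.0, -99.0] [0.07, -0.04, 0.85] chart o [0.479 0.23  0.099] tooltilt 19.0
0.375 [92.0, 34.0, -100.0] [0.08, -0.05, 1.02] chart o [0.477 0.212 0.098] tooltilt 18.0
0.438 [107.0, 33.0, -102.0] [0.1, -0.06, 1.19] chart o [0.474 0.194 0.098] tooltilt 18.0
0.5 [122.0, 32.0, -103.0] [0.11, -0.07, 1.36] chart o [0.471 0.175 0.098] tooltilt 17.0
0.562 [138.0, 31.0, -105.0] [0.12, -0.08, 1.53] chart o [0.467 0.156 0.098] tooltilt 16.0
0.625 [153.0, 29.0, -106.0] [0.14, -0.09, 1.7] chart o [0.462 0.136 0.098] tooltilt 16.0
0.688 [168.0, 28.0, -108.0] [0.15, -0.1, 1.87] chart o [0.456 0.117 0.098] tooltilt 16.0
0.75 [184.0, 27.0, -109.0] [0.16, -0.11, 2.04] chart o [0.45  0.097 0.099] tooltilt 16.0
0.812 [199.0, 26.0, -111.0] [0.18, -0.12, 2.2] chart o [0.442 0.078 0.101] tooltilt 16.0
0.875 [214.0, 25.0, -112.0] [0.19, -0.13, 2.37] chart o [0.434 0.059 0.102] tooltilt 16.0
0.938 [230.0, 24.0, -113.0] [0.21, -0.13, 2.54] chart o [0.426 0.041 0.104] tooltilt 17.0
1.0 [245.0, 23.0, -115.0] [0.22, -0.14, 2.71] chart o [0.417 0.024 0.106] tooltilt 18.0
```

Emit:
{"api": "carry_out", "payload": {
  "rot": [
    [0,0,0],
    [0,0,0],
    [0,0,0],
    [0,0,0],
    [0,0,0],
    [0,0,0],
    [0,0,0]
  ],
  "linear": [
    [0,4,-9],
    [0,10,-23],
    [0,18,-41],
    [0,26,-59],
    [0,34,-77],
    [0,40,-91],
    [0,40,-91]
  ],
  "hand": [0.05,0.05,0.05,0.05,0.05,0.05,0.05]
}}

```text
t: 10.07
position: [0.5962, 0.254, 0.3882]
orientation: [-0.518, 0.83, 0.175, -0.108]
force: [-1.0, 0.2, -7.0]
opening: 0.0132
```

```bash
python3 look.py l7 130 210 230 310 160 130 290 260; python3 - <<'E'
from tgt import *
s=r.read_state();p0=s['position'];R0=R.from_quat(s['orientation']);print(s['joint_pos'].round(2))
pt,Rt=target(dz=.1);rv=(R0.inv()*Rt).as_rotvec();l=R0.inv().apply(pt-p0)*1000;print(l.round(1),rv.round(3))
E
```

```text
10.175 [0.59622333 0.25377691 0.38653253] [-0.1624174  -0.22991192 -6.7643336 ] 0.013063068429292696
[-0.07  1.05 -0.97  1.03  0.4   1.52  1.86]
[244.8 -16.8 -24.4] [ 0.218 -0.143  2.714]
```

View pics/l7.png

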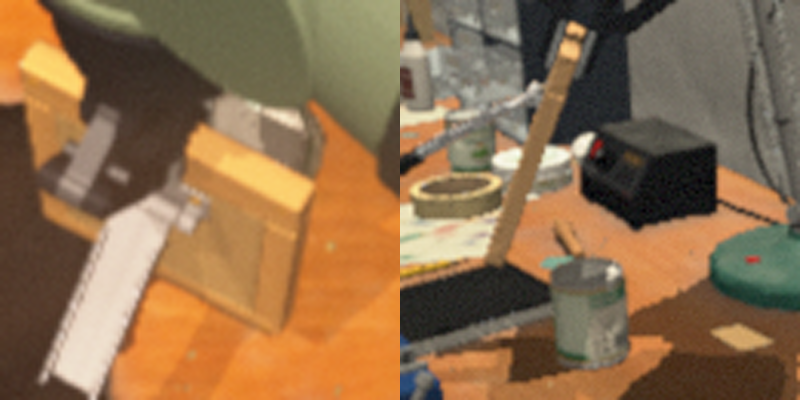

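```bash
python3 - <<'E'
from h import *
s=r.read_state();p=s['position'];R0=R.from_quat(s['orientation'])
P=lambda c:p+R0.apply([c[1]/1000,c[0]/1000,.311-c[2]/1000])  # chart(x,y,z)->tool
for n,o,k,off in(('side',(160,130),400/130,400),('top',(130,210),4,0)):
    for c in((7,60,0),(-7,60,0),(7,60,165),(-7,60,165),(7,-60,165),(-7,-60,165),(84,0,32)):
        u=proj(n,P(c))[0];print(n,c,((u-o)*k+[off,0]).round(0))
L=np.load('l7.npz');C=cloud('top',L['topd'])
for u,v in((146,297),(155,280),(160,270),(198,275),(195,280)):
    t=R0.inv().apply(C[v,u]-p)*1000;print('chart xyz',(t[1].round(1),t[0].round(1),(311-t[2]).round(1)))
E
```

```text
side (7, 60, 0) [482. 264.]
side (-7, 60, 0) [501. 270.]
side (7, 60, 165) [559.  50.]
side (-7, 60, 165) [579.  57.]
side (7, -60, 165) [569.  19.]
side (-7, -60, 165) [586.  26.]
side (84, 0, 32) [405. 163.]
top (7, 60, 0) [280. 338.]
top (-7, 60, 0) [295. 311.]
top (7, 60, 165) [302. 211.]
top (-7, 60, 165) [321. 180.]
top (7, -60, 165) [18. 62.]
top (-7, -60, 165) [39. 33.]
top (84, 0, 32) [ 63. 408.]
chart xyz (np.float64(67.4), np.float64(-8.8), np.float64(55.6))
chart xyz (np.float64(43.1), np.float64(-6.1), np.float64(82.7))
chart xyz (np.float64(29.4), np.float64(-5.0), np.float64(98.3))
chart xyz (np.float64(7.7), np.float64(51.2), np.float64(97.9))
chart xyz (np.float64(8.0), np.float64(47.4), np.float64(67.1))
```

Emit:
{"api": "carry_out", "payload": {
  "rot": [
    [0.01,-0.007,0.13],
    [0.022,-0.014,0.27],
    [0.033,-0.021,0.41],
    [0.044,-0.029,0.54],
    [0.055,-0.036,0.68],
    [0.065,-0.043,0.81],
    [0.076,-0.05,0.95],
    [0.087,-0.057,1.085],
    [0.098,-0.064,1.22],
    [0.109,-0.072,1.357]
  ],
  "linear": [
    [12,-1,-1],
    [24,-2,-2],
    [37,-3,-4],
    [49,-3,-5],
    [61,-4,-6],
    [73,-5,-7],
    [86,-6,-8],
    [98,-7,-10],
    [110,-8,-11],
    [122,-8,-12]
  ],
  "hand": [0.05,0.05,0.05,0.05,0.05,0.05,0.05,0.05,0.05,0.05]
}}

```text
t: 11.42
position: [0.5534, 0.1383, 0.394]
orientation: [0.121, 0.982, 0.042, -0.141]
force: [0.3, 0.3, -6.6]
opening: 0.0128
```

```bash
cat >k.py <<'E'
from tgt import *
import sys
s=r.read_state();p0=s['position'];R0=R.from_quat(s['orientation']);print(s['joint_pos'].round(2),s['force'].round(1),s['opening'])
pt,Rt=target(dz=float(sys.argv[1]));rel(pt,Rt)
E
python3 k.py .1
```

```text
[ 0.01  0.81 -0.58  1.39  0.2   1.23  0.79] [ 0.3  0.3 -6.6] 0.01281234396622707
lin [15.4, -121.9, -10.2] rot [0.108, -0.072, 1.352] | at [0.511, 0.023, 0.402]
```

Emit:
{"api": "carry_out", "payload": {
  "rot": [
    [0.01,-0.007,0.135],
    [0.022,-0.014,0.27],
    [0.032,-0.022,0.406],
    [0.043,-0.029,0.54],
    [0.054,-0.036,0.676],
    [0.065,-0.043,0.81],
    [0.076,-0.05,0.946],
    [0.087,-0.058,1.08],
    [0.098,-0.065,1.217],
    [0.108,-0.072,1.352]
  ],
  "linear": [
    [2,-12,-1],
    [3,-24,-2],
    [5,-37,-3],
    [6,-49,-4],
    [8,-61,-5],
    [9,-73,-6],
    [11,-85,-7],
    [12,-98,-8],
    [14,-110,-9],
    [15,-122,-10]
  ],
  "hand": [0.05,0.05,0.05,0.05,0.05,0.05,0.05,0.05,0.05,0.05]
}}

```text
t: 12.68
position: [0.5123, 0.0227, 0.4018]
orientation: [0.702, 0.695, -0.108, -0.11]
force: [-0.1, 0.5, -7.2]
opening: 0.0136
```

```bash
python3 k.py .02; python3 k.py 0; python3 - <<'E'
from h import *
s=r.read_state();p=s['position'];R0=R.from_quat(s['orientation'])
d=cams.read_camera('top')[1];C=cloud('top',d)
ds=cams.read_camera('side')[1];CS=cloud('side',ds)
np.set_printoptions(precision=1,suppress=True)
for n,c in(('top',C),('side',CS)):
    t=R0.inv().apply(c.reshape(-1,3)-p)*1000
    ch=np.c_[t[:,1],t[:,0],311-t[:,2]]
    ok=(c.reshape(-1,3)[:,2]>.05)
    k=ok&(abs(ch[:,0])<9)&(abs(ch[:,1])<75)&(ch[:,2]>-15)&(ch[:,2]<180);z=ch[k]
    print(n,k.sum(),'min',np.percentile(z,1,axis=0),'max',np.percentile(z,99,axis=0))
    k=ok&(ch[:,0]>20)&(abs(ch[:,1])<40)&(ch[:,2]>0)&(ch[:,2]<110)&(ch[:,0]<120);z=ch[k]
    if k.sum():print(' leg',k.sum(),np.percentile(z,2,axis=0),np.percentile(z,98,axis=0),'ang',np.median(np.arctan2(z[:,0]-14,116-z[:,2])).round(3))
    # face plane fit
    f=ok&(abs(ch[:,0]+7)<5)&(abs(ch[:,1])<55)&(ch[:,2]>10)&(ch[:,2]<130);z=ch[f]
    if f.sum()>20:print(' face fit',f.sum(),np.linalg.lstsq(np.c_[z[:,1:],np.ones(len(z))],z[:,0],rcond=None)[0].round(4))
E
```

```text
[-0.04  0.69 -0.12  1.58  0.03  1.19 -0.16] [-0.1  0.5 -7.2] 0.01362243716282503
lin [-0.0, 23.5, 76.1] rot [0.001, -0.001, 0.0] | at [0.511, 0.023, 0.322]
[-0.04  0.69 -0.12  1.58  0.03  1.19 -0.16] [-0.1  0.5 -7.2] 0.01362243716282503
lin [-0.1, 29.6, 95.2] rot [0.001, -0.001, 0.0] | at [0.511, 0.023, 0.302]
top 1046 min [-7.7 -8.4 -0. ] max [  5.5  59.2 164. ]
 leg 11 [32.6 11.  29.9] [89.1 13.2 89.6] ang 0.693
 face fit 497 [-0. -0. -4.]
side 3929 min [ -8.6 -62.5   1.5] max [  6.1  55.8 171.8]
 leg 308 [ 35.2 -16.3  27.9] [86.3  7.5 92.3] ang 0.673
 face fit 2155 [ 0.  -0.  -5.2]
```

Emit:
{"api": "carry_out", "payload": {
  "rot": [
    [0,0,0],
    [0,0,0],
    [0,0,0],
    [0,0,0],
    [0,0,0],
    [0,0,0]
  ],
  "linear": [
    [0,5,16],
    [0,10,32],
    [0,15,48],
    [0,20,64],
    [0,24,76],
    [0,24,76]
  ],
  "hand": [0.05,0.05,0.05,0.05,0.05,0.05]
}}

```text
t: 13.52
position: [0.5123, 0.0232, 0.3219]
orientation: [0.7, 0.697, -0.108, -0.11]
force: [0.4, -0.2, -6.4]
opening: 0.0128
```

Emit:
{"api": "carry_out", "payload": {
  "rot": [
    [0,0,0],
    [0,0,0],
    [0,0,0],
    [0,0,0],
    [0,0,0],
    [0,0,0]
  ],
  "linear": [
    [0,1,3],
    [0,2,6],
    [0,3,9],
    [0,4,12],
    [0,4.6,15],
    [0,4.6,15]
  ],
  "hand": [0.05,0.05,0.05,0.05,0.05,0.05]
}}

```text
t: 14.28
position: [0.5121, 0.023, 0.3068]
orientation: [0.7, 0.697, -0.108, -0.11]
force: [-0.4, -0.3, -6.0]
opening: 0.013
```

```bash
python3 k.py 0
```

```text
[-0.04  0.82 -0.12  1.68  0.05  0.95 -0.17] [-0.4 -0.3 -6. ] 0.012951630882107969
lin [-0.4, 0.8, 4.5] rot [0.001, -0.001, 0.005] | at [0.511, 0.023, 0.302]
```

Now I'll go down in 1–2 mm steps, watching the force.

Emit:
{"api": "carry_out", "payload": {
  "rot": [
    [0,0,0],
    [0,0,0],
    [0,0,0],
    [0,0,0]
  ],
  "linear": [
    [0,0.6,1.9],
    [0,0.9,2.9],
    [0,0.9,2.9],
    [0,0.9,2.9]
  ],
  "hand": [0.05,0.05,0.05,0.05]
}}

```text
t: 14.78
position: [0.5123, 0.0232, 0.3044]
orientation: [0.701, 0.697, -0.107, -0.109]
force: [2.3, 2.2, 6.2]
opening: 0.0124
```

Emit:
{"api": "carry_out", "payload": {
  "rot": [
    [0,0,0],
    [0,0,0],
    [0,0,0],
    [0,0,0]
  ],
  "linear": [
    [0,0.3,1],
    [0,0.6,1.9],
    [0,0.6,1.9],
    [0,0.6,1.9]
  ],
  "hand": [0.05,0.05,0.05,0.05]
}}

```text
t: 15.28
position: [0.5129, 0.0234, 0.3038]
orientation: [0.701, 0.697, -0.106, -0.108]
force: [6.7, 2.3, 35.9]
opening: 0.0127
```

Emit:
{"api": "carry_out", "payload": {
  "rot": [
    [0,0,0],
    [0,0,0],
    [0,0,0]
  ],
  "linear": [
    [0,-0.6,-1.9],
    [0,-0.6,-1.9],
    [0,-0.6,-1.9]
  ],
  "hand": [0.05,0.05,0.05]
}}

```text
t: 15.65
position: [0.5123, 0.0232, 0.3041]
orientation: [0.701, 0.697, -0.107, -0.109]
force: [3.3, 2.2, 6.2]
opening: 0.0129
```

```bash
cat >chk.py <<'E'
from h import *
np.set_printoptions(precision=4,suppress=True)
s=r.read_state();print(s['t'],s['position'],s['force'],s['opening'])
for n in('top','side'):
    p,d=cams.read_camera(n);c=cloud(n,d).reshape(-1,3);np.savez(f'chk_{n}.npz',p=p,d=d)
    g=c[(abs(c[:,1]-.0236)<.075)&(c[:,0]>.39)&(c[:,0]<.56)&(c[:,2]>.008)&(c[:,2]<.16)]
    # face plane: points in front region
    x0=.4166+np.tan(.31)*(g[:,2]-.006)-.0073
    f=g[(abs(g[:,0]-x0)<.012)&(g[:,2]>.025)&(g[:,2]<.135)&(abs(g[:,1]-.0236)<.05)]
    if len(f)>30:
        A=np.c_[f[:,1:],np.ones(len(f))];k=np.ones(len(f),bool)
        for _ in range(5):
            w=np.linalg.lstsq(A[k],f[k,0],rcond=None)[0];e=f[:,0]-A@w;k=abs(e)<.004
        print(n,len(f),k.sum(),'yaw',-np.arctan(w[0]),'lean',np.arctan(w[1]),'face x at mat centre line z=.004',w@[.0236,.004,1],'y ext',np.percentile(g[abs(g[:,0]-x0)<.012][:,1],[1,99]))
    l=g[(g[:,0]-x0>.04)&(g[:,2]<.08)]
    if len(l):print(n,' behind pts',len(l),'x max',l[:,0].max(),'y',np.percentile(l[:,1],[5,50,95]),'zmin',l[:,2].min())
E
python3 chk.py
```

```text
15.65 [0.5123 0.0232 0.3041] [3.2834 2.1817 6.2165] 0.012856591211397261
top 325 325 yaw 0.014219832929252704 lean 0.30749388548636164 face x at mat centre line z=.004 0.41197380735853584 y ext [0.0172 0.083 ]
side 1827 1826 yaw -0.005535553994685466 lean 0.3066278560297047 face x at mat centre line z=.004 0.41166057648863774 y ext [-0.0369  0.0817]
side  behind pts 224 x max 0.5120571947494672 y [0.0103 0.0131 0.0327] zmin 0.008289433859479
```

Emit:
{"api": "carry_out", "payload": {
  "rot": [
    [0,0,0],
    [0,0,0],
    [0,0,0]
  ],
  "linear": [
    [0,-0.3,-0.8],
    [0,-0.3,-0.8],
    [0,-0.3,-0.8]
  ],
  "hand": [0.1,0.12,0.12],
  "squeeze": 20
}}

```text
t: 16.12
position: [0.5119, 0.023, 0.3045]
orientation: [0.7, 0.697, -0.108, -0.11]
force: [-0.3, -0.2, -7.5]
opening: 0.0128
```

Emit:
{"api": "carry_out", "payload": {
  "rot": [
    [0,0,0],
    [0,0,0],
    [0,0,0],
    [0,0,0],
    [0,0,0],
    [0,0,0]
  ],
  "linear": [
    [0,0,0],
    [0,0,0],
    [0,0,0],
    [0,0,0],
    [0,0,0],
    [0,0,0]
  ],
  "hand": [0.16,0.2,0.26,0.34,0.45,0.45]
}}

```text
t: 16.88
position: [0.5121, 0.023, 0.3048]
orientation: [0.7, 0.697, -0.108, -0.109]
force: [0.3, -0.0, -0.3]
opening: 0.0387
```

```bash
python3 chk.py
```

```text
16.875 [0.5121 0.023  0.3048] [ 0.2563 -0.021  -0.2953] 0.03872416497137085
top 336 336 yaw 0.015328109105553099 lean 0.3181053457357073 face x at mat centre line z=.004 0.4116344746057926 y ext [0.0184 0.0832]
top  behind pts 3 x max 0.5122399484097757 y [0.0407 0.0629 0.0661] zmin 0.008110805684202194
side 1827 1825 yaw -0.005999401836478738 lean 0.3173146755979043 face x at mat centre line z=.004 0.4112663948834608 y ext [-0.0366  0.0815]
side  behind pts 226 x max 0.5127362404389302 y [0.0106 0.0133 0.0323] zmin 0.008276759578795312
```

Released and standing. I'll retreat along the tool axis.

Emit:
{"api": "carry_out", "payload": {
  "rot": [
    [0,0,0],
    [0,0,0],
    [0,0,0],
    [0,0,0],
    [0,0,0],
    [0,0,0],
    [0,0,0],
    [0,0,0]
  ],
  "linear": [
    [0,0,-8],
    [0,0,-20],
    [0,0,-35],
    [0,0,-60],
    [0,0,-90],
    [0,0,-120],
    [0,0,-120],
    [0,0,-120]
  ],
  "hand": [0.45,0.45,0.45,0.45,0.45,0.45,0.45,0.45]
}}

```text
t: 17.98
position: [0.5483, 0.0226, 0.4191]
orientation: [0.7, 0.697, -0.108, -0.11]
force: [-0.3, 0.7, -0.5]
opening: 0.0383
```

```bash
python3 chk.py; python3 look.py fin 80 70 400 350 130 190 400 330
```

```text
17.975 [0.5483 0.0226 0.4191] [-0.252   0.6586 -0.5385] 0.038270490140203256
top 549 549 yaw -0.0006951102479906735 lean 0.31841516084608856 face x at mat centre line z=.004 0.41115679508691466 y ext [-0.032   0.0832]
top  behind pts 243 x max 0.5115015956869235 y [0.0122 0.023  0.0352] zmin 0.00885283431913042
side 1849 1848 yaw -0.005997991447037152 lean 0.31724617162278423 face x at mat centre line z=.004 0.41121092904354656 y ext [-0.0367  0.0822]
side  behind pts 224 x max 0.5107341487549466 y [0.0104 0.0129 0.0325] zmin 0.008462007820534079
18.175 [0.54833031 0.02262507 0.4187562 ] [ 0.25938036 -0.25419488  0.08063062] 0.03874607429433224
```

View pics/fin.png

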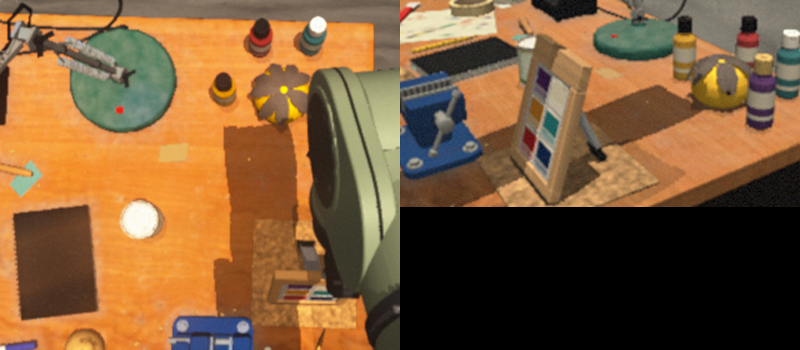

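The final picture shows the chart standing on the mat, tiles toward the robot, with its foot on the mat at about (600,155) in the side crop. The tin, bottles and gourd are in place.

```bash
python3 -c "
from bench import r
print(r.finish_job())"
```

```text
the job is handed in; nothing more can be done
None
```

I opened the leg to its stop and stood the chart on the cork mat by itself, colour face toward the robot, then handed the job in at about 18 s. `finish_job` gives no verdict, so whether it passed isn't confirmed.

**How it went:** I pinched the leg and led it round its arc until the tool felt the stop. The leg measured about 0.69 rad from the depth images while the chart was held, and I didn't measure it again after release. I then gripped the top rail, turned the chart round, set it down and let go.

**Last checks, after the gripper backed off:**

| Check | Measured | Limit |
|---|---|---|
| Lean back | 0.317 rad | 0.2 to 0.45 |
| Off square to the mat | under 0.01 rad | 0.26 |
| Chart origin along the mat (x) | about -41 mm | -83 to 5 mm |
| Chart origin across the mat (y) | within 3 mm of centre | ±30 mm |
| Leg foot along the mat (x) | about +51 mm at its rear edge | -5 to 85 mm |

The tool force was near zero. The tin, bottles and gourd look undisturbed in the last picture, but I didn't measure their positions.

**Didn't go as planned:**
- **Leg opening:** the chart slid a few millimetres and leaned on the tin at about 0.41 rad, up from 0.33.
- **Set-down:** I pressed to about 36 N for a moment, then eased off. That is close to the 40 N limit for the arm or gripper body, though the load went through the held chart.
- **Release:** the wrist still read about -7.5 N just before the fingers opened, so the chart may have been up to about 1 mm off the mat. It settled level.

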